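# Digitise the pocket seam

## Task

Take the blue digitising stylus out of its white stand and, with its tip on the white pocket pattern or just a few millimetres above it, follow the blue seam line slowly and steadily, a few centimetres a second, from the green dot round the corner to the red dot without straying off the line. Then put the stylus back in the white stand, upright and fully home, and let go. Leave the orange awl alone.

Things in the scene. Friction and masses are not known exactly. Their poses are not given: they have to be found in the camera images.
- stylus: Loose upright stylus, 130 mm, about 90 g. Origin: its tip; z up along it. From the tip: point widening to a grey 14 mm diameter shaft, up to 60 mm; black flange, 40 mm diameter, 60 to 66 mm; round blue grip, 24 mm diameter, 66 to 130 mm (white band near the end). In the white stand the flange rests on the block's top, shaft in the hole, tip 15 mm above the table.
- stylus_stand: Fixed white block, 80 x 80 mm, 75 mm high, with a 26 mm square hole down through its middle. Origin: centre of its underside, on the table; z up. Left or right of the tablet, turned a little.
- pattern: White plate, 150 x 150 x 3 mm, fixed flat on a grey tablet, its top 15 mm above the table. Blue L-shaped seam of two straight 110 mm legs. Origin: corner of the L, on the top face. x: along the first leg, green start dot at (110, 0) mm; y: along the second leg, red end dot at (0, 110) mm; z up. Plate spans -20 to 130 mm in x and y. The short black mark is no seam.
- awl: Bystander: awl shaped and sized like the stylus, orange grip, brown flange, loose in a brown block shaped like the white one, across the tablet. Origin: its tip; z up along it. Also on the table, at the tablet's far left and right: a dark blue thread cone (107 mm tall) and a jar (110 mm tall).
Mind the look-alikes: they are no part of the job. What is shaped like the stylus but turquoise is not meant.

How it is judged:
By the outcome, as a careful person would: the job done as asked, in the order asked, and still so for the second after the job is handed in, with the robot touching nothing.
It also fails if it takes over 72 s, if anything falls off the work surface, if the arm or the gripper's body presses on something with over 40 N, if the wrist force passes 120 N, or if a joint passes its speed limit or range.

## Robot

A 6-joint arm with a two-finger parallel gripper is mounted at the origin on the work surface. World frame = base frame: x ahead of the robot, y to its left, z up, the work surface at z = 0. Lengths are in mm, angles in degrees, forces in N, time in s.
With the tool pointing down it reaches from about 300 to 850 mm from the base axis. Payload 4.2 kg.
Tool frame: the origin (TCP) lies on the centre line of the jaws, within the pads' length; the fingertips stand 14 mm ahead of it and the grasp point (between the pads) lies 5 mm behind it; z points along the fingers, y is the line along which they close (so a half turn about z gives the same grasp; the last joint's range is limited). The gripper opens to 91 mm and grips with 3 to 60 N. Pads are 32 mm wide; open, the fingers measure 118 mm over their backs; the gripper's body (76 mm by 178 mm) begins 60 mm behind the grasp point.
Start: joints at [71.448, 18.312, 89.639, -0, 72.044, -1.146], TCP at [172.012, 548.683, 227.976] pointing down, gripper open.
Joint ranges: [-177.97, 177.97], [-48.28, 115.42], [12.27, 149.76], [-77.06, 257.06], [2.81, 150.46], [-146.56, 146.56]. Speed limits (degrees/s): [147.25, 147.25, 180, 180, 180, 180].

## Interface

Orientations are given as [roll, pitch, yaw] about the fixed x, y, z axes, in that order (R = Rz(yaw) Ry(pitch) Rx(roll)).
In Python, from workcell import env gives the robot as it stands.
- The arm moves only by the tool arm_command, never from a script. Its argument "motion" is a list of rows, each an object with "offset": the shift along the tool's x, y, z in m, a list of three; "spin": the turn about the tool's z in rad. In form: [{"offset": [tx, ty, tz], "spin": spin}, ...]. A call has 1 to 5 rows; each row shifts and turns the commanded pose from where the row before left it, along the tool's axes as they then stand; what a row does not reach is not made up. A row lasts 1/8 s, in which the tool goes at most 62.5 mm and 10.7 degrees, less where a joint would pass 70% of its speed; a pose out of reach is approached as far as the arm can. A call with a gripper value outside its range is refused whole. "jaw" is the finger opening in m, from 0 to 0.0912, set as the call begins (left out, the last holds). The fingers move at their own pace and stop on an object; "newtons" is the grip in N (left out, the last holds). Time passes only in rows, so rows that do not move let the fingers close. It gives the time, the measured TCP pose, the force, the opening and the grip force at its end, in the units of the state.
- env.state(): the state, without advancing time (a new reading comes with each control period).
- env.grab_frame(name): name is "side" or "top" or "wrist"; returns (picture, depth): 384x512x3 uint8, blue, green, red; 384x512 float32, mm along the optical axis (not along the pixel's ray), 0 where there is no reading.
- env.camera_model(name): a dict with "fx", "fy", "cx", "cy" (pixels), "eye" and "rotation" of the camera in the world; the wrist camera has in their place "hand_eye" (4x4, takes a point from camera to tool coordinates, whose origin is the TCP and whose axes are the flange's). Camera axes: x right, y down, z forward; pixel columns grow to the right and rows downward; lengths in mm; the calibration is good to about 2 mm. The wrist camera is an equidistant fisheye: a pixel r from the principal point sees the ray r / f radians off the axis. A picture is of the moment at which its call begins: read the wrist's pose just before it. camera_model takes no time and is no camera call.
- env.job_done(): hands the job in; it is judged then, once.
Trained networks look in the newest picture that a camera, given by its name, has taken for a name from the list of things; names that differ only in an ending like _2 or _b are one class to them, and where a whole thing is asked for, a point or a joint stands for the part that bears it (a point fixed in the world has none). Each returns a list of dicts, best first, with "score" (0 to 1); they miss things now and then, are a little off and sometimes report something else, mostly with a low value. They report only what shows in the picture. A call takes as long as a camera call. They do not tell look-alikes from the thing itself.
- env.boxes_of(camera, target): "bbox" ([left, top, right, bottom] in pixels, round what is visible of it).
- env.pinpoint(camera, target): "location" ([column, row] in pixels: a listed point, or the origin of a listed thing).
The state is a dict: "time_s": time; "qpos": joint angles; "qvel": joint speeds; "effort": joint torques, N m; "ee_pos": TCP position; "ee_rot": TCP orientation; "force": force on the tool from outside, world axes, zero at the start; "torque": the same for the moment, N m; "gripper_width": finger opening in mm; "gripper_force": force on a finger pad.
Only numpy, scipy, OpenCV 4.12 (cv2) and the standard library are available. Lean on these libraries where they do the work, as an engineer would, in place of code of your own. Each camera call takes 0.05 s, during which the arm holds its last target. There are 200 camera calls.

## Working session

There is one attempt and no reset: what is moved stays moved. The work goes in short steps, Python scripts to look and compute and a tool call to move; the robot and the scene stay as the last step left them, time stands still between calls to the robot, and variables do not carry over. Pictures are saved under pics/ and viewed, at most 10 in all, crops included, and the job is handed in when it is done.

Besides the shell and the picture viewer there is one more tool, called after "Emit:" by a JSON object that holds its "name" and its "arguments", one argument or row to a line. arm_command: Moves the arm, as the interface text tells. Its arguments: {"type":"object","properties":{"motion":{"type":"array"},"jaw":{"type":"number"},"newtons":{"type":"number"}},"required":["motion"]}

```bash
mkdir -p pics
cat > h.py <<'E'
import numpy as np, cv2
from scipy.spatial.transform import Rotation as R
from workcell import env
def world(cam,u,v,d):
    m=env.camera_model(cam); p=np.array([(u-m['cx'])/m['fx'],(v-m['cy'])/m['fy'],1])*d
    return np.array(m['rotation'])@p+np.array(m['eye'])
def onplane(cam,u,v,z):
    m=env.camera_model(cam); r=np.array(m['rotation'])@np.array([(u-m['cx'])/m['fx'],(v-m['cy'])/m['fy'],1]);e=np.array(m['eye'])
    return e+r*(z-e[2])/r[2]
E
python3 - <<'E'
from h import *
ims=[]
for c in ['top','side']:
    p,d=env.grab_frame(c); ims.append(p); np.save(c+'_d.npy',d); cv2.imwrite(c+'.png',p)
    for t in ['stylus','stylus_stand','pattern','awl']:
        print(c,t,[(x['bbox'],round(x['score'],2)) for x in env.boxes_of(c,t)][:3],[(x['location'],round(x['score'],2)) for x in env.pinpoint(c,t)][:3])
    m=env.camera_model(c); print(m)
cv2.imwrite('pics/a.png',cv2.resize(ims[0],(768,576))); cv2.imwrite('pics/b.png',cv2.resize(ims[1],(768,576)))
print(env.state())
E
```

```text
top stylus [([387.6, 207.2, 409.7, 223.5], 0.71), ([374.6, 168.0, 391.3, 185.8], 0.58)] [([390.6, 215.9], 0.53), ([373.8, 181.9], 0.49)]
top stylus_stand [([357.9, 161.6, 397.8, 198.7], 0.72)] [([374.0, 185.8], 0.94), ([132.3, 203.9], 0.52)]
top pattern [([223.6, 123.3, 288.7, 180.8], 0.59)] [([244.7, 176.6], 0.92)]
top awl [([115.0, 194.2, 134.2, 211.7], 0.55)] [([130.0, 205.8], 0.51)]
{'fx': 433.5243377488283, 'fy': 433.5243377488283, 'cx': 253.67907017170967, 'cy': 191.64278225763104, 'eye': array([ 261.76189884,   -2.24440191, 1232.63256688]), 'rotation': array([-170.14771893,   -0.27718574,  -88.92952461])}
side stylus [([355.8, 270.1, 375.5, 313.6], 0.87), ([367.4, 225.8, 388.0, 258.8], 0.72)] [([368.7, 268.5], 0.97)]
side stylus_stand [([346.1, 235.9, 401.0, 289.4], 0.83)] [([370.6, 273.6], 0.79)]
side pattern [([245.9, 164.0, 317.1, 210.7], 0.77)] [([257.3, 191.0], 0.83)]
side awl [([142.8, 120.2, 158.8, 145.9], 0.69)] []
{'fx': 434.25541384783685, 'fy': 434.25541384783685, 'cx': 252.914347346959, 'cy': 191.62689499320535, 'eye': array([-112.96379683, -594.45726052,  791.2539975 ]), 'rotation': array([-131.41674903,    0.40951297,  -45.97876963])}
{'time_s': 0.9, 'qpos': array([ 7.14462191e+01,  1.83090912e+01,  8.96392525e+01,  1.56522904e-03,
        7.20419212e+01, -1.14472301e+00]), 'qvel': array([ 0.092063  ,  0.05878747, -0.02387018, -0.00302056,  0.0760037 ,
       -0.06823372]), 'effort': array([ 4.81903662e-04, -4.12346220e+01, -2.32231879e+01,  7.27987150e-02,
        3.75086535e-02, -9.11926065e-06]), 'ee_pos': array([172.02164708, 548.68691878, 228.00239679]), 'ee_rot': array([ 1.79990237e+02, -1.29427187e-03,  1.62590460e+02]), 'force': array([-0.03405036,  1.01441334, -0.14962194]), 'torque': array([-0.01388885, -0.04569554,  0.03109927]), 'gripper_force': 0.0, 'gripper_width': 91.19760516201244}
```

View pics/a.png

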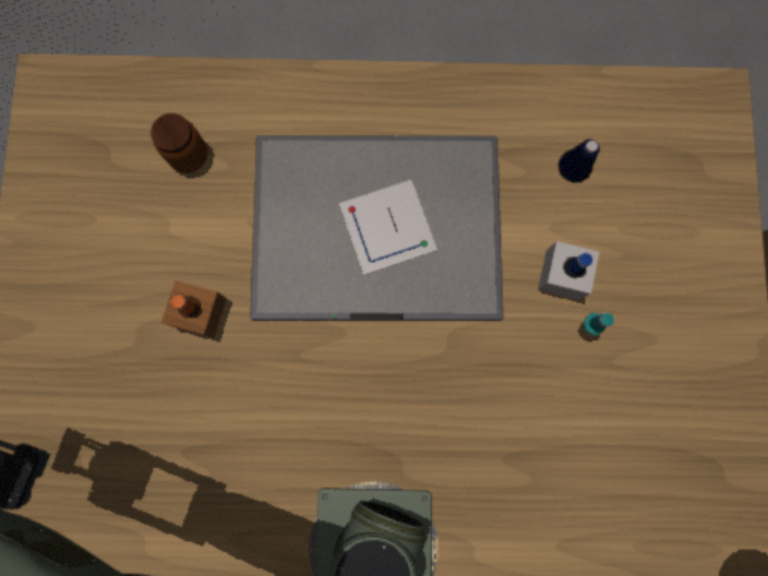

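View pics/b.png

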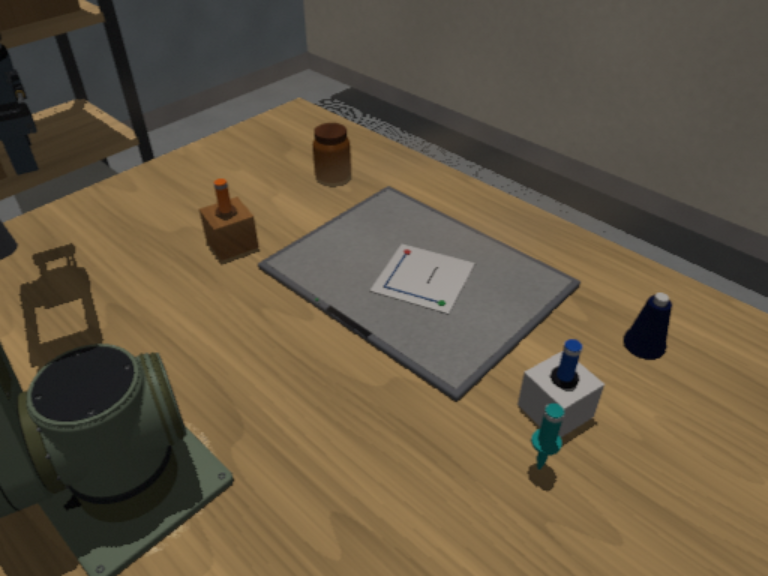

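```bash
sed -i "s/np.array(m\['rotation'\])/R.from_euler('xyz',m['rotation'],degrees=True).as_matrix()/" h.py
python3 - <<'E'
from h import *
for c in ['top','side']:
    p=cv2.imread(c+'.png'); d=np.load(c+'_d.npy'); h=cv2.cvtColor(p,cv2.COLOR_BGR2HSV)
    m=env.camera_model(c); M=R.from_euler('xyz',m['rotation'],degrees=True).as_matrix()
    v,u=np.mgrid[:384,:512]; P=np.stack([(u-m['cx'])/m['fx']*d,(v-m['cy'])/m['fy']*d,d],-1)@M.T+np.array(m['eye'])
    x0,y0,x1,y1=(215,110,300,190) if c=='top' else (240,155,325,215)
    reg=np.zeros(d.shape,bool); reg[y0:y1,x0:x1]=1
    H,S,V=h[...,0].astype(int),h[...,1],h[...,2]
    out={}
    for n,mk in dict(green=(H>40)&(H<85)&(S>90),red=((H<8)|(H>172))&(S>90),blue=(H>100)&(H<130)&(S>70)).items():
        mk=mk&reg; q=np.argwhere(mk)
        w=np.array([onplane(c,b,a,15) for a,b in q]); out[n]=w
        print(c,n,len(q),w.mean(0).round(1), 'depth z',np.median(P[mk][:,2]).round(1))
    # L fit to blue
    from scipy.optimize import least_squares
    w=out['blue'][:,:2]
    def res(p):
        cth,sth=np.cos(p[2]),np.sin(p[2]); q=(w-p[:2])@np.array([[cth,-sth],[sth,cth]])
        return np.minimum(np.hypot(q[:,1],np.maximum(0,-q[:,0])),np.hypot(q[:,0],np.maximum(0,-q[:,1])))
    g,r=out['green'].mean(0)[:2],out['red'].mean(0)[:2]
    dd=g-r; cen=(g+r)/2; th=np.arctan2(*dd[::-1])+np.pi/4
    c0=cen-110/np.sqrt(2)*np.array([np.cos(th+np.pi/4),np.sin(th+np.pi/4)])
    s=least_squares(res,[*c0,th],loss='soft_l1'); print('init',c0,np.degrees(th),'fit',s.x[:2],np.degrees(s.x[2]),'rms',np.sqrt((res(s.x)**2).mean()), 'dist',np.linalg.norm(dd))
    # stylus & stand
    x0,y0,x1,y1=(350,150,410,230) if c=='top' else (340,215,410,320)
    reg=np.zeros(d.shape,bool); reg[y0:y1,x0:x1]=1
    st=reg&(S<60)&(V>90)&(abs(P[...,2]-75)<6)
    w=P[st][:,:2]; rect=cv2.minAreaRect(w.astype(np.float32)); print(c,'stand',rect,st.sum(),np.median(P[st][:,2]))
    for n,mk in dict(blue=(H>105)&(H<125)&(S>110),turq=(H>80)&(H<98)&(S>110)).items():
        mk=mk&reg; w=P[mk]; print(c,n,len(w),np.percentile(w,[2,50,98],axis=0).round(1).tolist())
        for lo,hi in [(85,100),(100,115),(115,130),(130,152)]:
            k=(w[:,2]>lo)&(w[:,2]<hi); print(lo,k.sum(),w[k].mean(0).round(1) if k.any() else '')
    m_=(np.array([355,155,412,228]) if c=='top' else np.array([340,215,410,320])); cr=cv2.resize(p[m_[1]:m_[3],m_[0]:m_[2]],None,fx=5,fy=5,interpolation=cv2.INTER_CUBIC); cv2.imwrite(f'pics/crop_{c}.png',cr)
E
```

```text
top green 9 [561.4 -85.2  15. ] depth z 17.3
top red 14 [626.7  55.4  15. ] depth z 15.9
top blue 9 [555.3  11.2  15. ] depth z 15.7
init [523.47718285  17.80121346] -69.8968666936919 fit [523.68478124  17.579587  ] -69.98935476422945 rms 0.2533236160214721 dist 155.0061598338833
top stand ((508.6658630371094, -352.87548828125), (81.0433120727539, 81.37783813476562), 77.0928726196289) 625 75.1717945586247
top blue 117 [[495.7, -363.1, 80.7], [503.7, -348.8, 127.3], [516.9, -342.1, 149.0]]
85 16 [ 503.2 -347.5   91.3]
100 22 [ 502.6 -346.8  107.2]
115 14 [ 502.4 -344.9  123.8]
130 54 [ 507.1 -352.8  145.5]
top turq 178 [[388.9, -400.9, 62.8], [404.3, -384.8, 84.6], [423.7, -374.7, 134.0]]
85 17 [ 403.1 -383.7   94.6]
100 17 [ 404.  -382.2  107.8]
115 27 [ 408.2 -392.3  128. ]
130 26 [ 405.1 -389.9  132. ]
side green 13 [561.2 -85.   15. ] depth z 15.4
side red 11 [627.5  56.   15. ] depth z 14.5
side blue 46 [549.5  -8.9  15. ] depth z 15.5
init [523.96234637  18.64560606] -70.20587370027509 fit [524.01552469  17.87667687] -69.50770584801116 rms 0.8491395031532667 dist 155.8152934846254
side stand ((508.7074890136719, -353.1097106933594), (80.7483901977539, 82.37629699707031), 77.26023864746094) 735 74.51808784355671
side blue 264 [[495.1, -365.0, 79.4], [499.9, -357.0, 114.4], [515.6, -345.7, 146.0]]
85 55 [ 499.5 -356.5   92.4]
100 53 [ 499.9 -358.1  107.6]
115 53 [ 499.7 -357.6  122.9]
130 78 [ 505.7 -354.6  142.9]
side turq 478 [[388.8, -409.2, 11.1], [400.0, -395.1, 81.3], [419.2, -377.7, 130.8]]
85 57 [ 398.9 -395.2   93. ]
100 59 [ 399.1 -395.3  107.4]
115 77 [ 406.3 -392.2  127.2]
130 24 [ 405.5 -392.2  130.7]
```

View pics/crop_side.png

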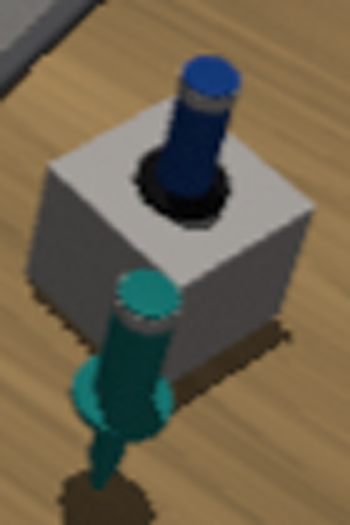

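Candidates in the top view (512 px frame): blue-grip in the white stand at (388,173), turquoise twin at (399,214), orange awl at (120,201). The crop confirms the one I want: dark blue grip with a black flange seated in the white block, and the turquoise one standing beside it. I'll use yaw 20.1° so the tool axes line up with the seam.

```bash
cat >> h.py <<'E'
def plan(p0,yaw0,p1,yaw1,vmax=55,smax=0.17,n=None):
    p0,p1=np.array(p0,float),np.array(p1,float); tot=-np.radians(yaw1-yaw0)
    n=n or int(max(np.ceil(np.linalg.norm(p1-p0)/vmax),np.ceil(abs(tot)/smax),1)); p=p0.copy();y=np.radians(yaw0); rows=[]
    for i in range(n):
        t=p0+(p1-p0)*(i+1)/n-p; c,s=np.cos(y),np.sin(y)
        o=np.round(np.array([c*t[0]+s*t[1], s*t[0]-c*t[1], -t[2]])/1000,3)
        p+=1000*np.array([c*o[0]+s*o[1],s*o[0]-c*o[1],-o[2]])
        sp=round(-(np.radians(yaw1)-y)/(n-i),3); y-=sp; rows.append((o.tolist(),sp))
    for i in range(0,n,5): print(rows[i:i+5])
    print('end',p,np.degrees(y))
E
python3 - <<'E'
from h import *
s=env.state(); plan(s['ee_pos'],s['ee_rot'][2],[506.5,-353.8,200],20.1)
E
```

```text
[([-0.033, -0.042, 0.002], np.float64(0.138)), ([-0.038, -0.038, 0.001], np.float64(0.138)), ([-0.043, -0.031, 0.002], np.float64(0.138)), ([-0.047, -0.026, 0.001], np.float64(0.138)), ([-0.05, -0.019, 0.002], np.float64(0.138))]
[([-0.052, -0.012, 0.001], np.float64(0.138)), ([-0.053, -0.004, 0.002], np.float64(0.138)), ([-0.054, 0.003, 0.001], np.float64(0.138)), ([-0.052, 0.01, 0.002], np.float64(0.138)), ([-0.051, 0.017, 0.002], np.float64(0.138))]
[([-0.048, 0.025, 0.001], np.float64(0.138)), ([-0.044, 0.03, 0.002], np.float64(0.138)), ([-0.039, 0.036, 0.001], np.float64(0.138)), ([-0.034, 0.041, 0.002], np.float64(0.139)), ([-0.028, 0.046, 0.001], np.float64(0.138))]
[([-0.021, 0.049, 0.002], np.float64(0.139)), ([-0.015, 0.051, 0.001], np.float64(0.138)), ([-0.007, 0.053, 0.002], np.float64(0.139))]
end [ 506.12298041 -353.58702559  200.00239679] 20.09585611468978
```

Emit:
{"name": "arm_command", "arguments": {
  "motion": [
    {"offset": [-0.033, -0.042, 0.002], "spin": 0.138},
    {"offset": [-0.038, -0.038, 0.001], "spin": 0.138},
    {"offset": [-0.043, -0.031, 0.002], "spin": 0.138},
    {"offset": [-0.047, -0.026, 0.001], "spin": 0.138},
    {"offset": [-0.05, -0.019, 0.002], "spin": 0.138}
  ],
  "jaw": 0.06
}}

```text
time_s: 1.52
ee_pos: [265.2, 296.5, 220.2]
ee_rot: [179.9, -0.0, 122.8]
force: [0.3, 0.8, -0.0]
gripper_width: 59.8
gripper_force: 0.0
```

Emit:
{"name": "arm_command", "arguments": {
  "motion": [
    {"offset": [-0.052, -0.012, 0.001], "spin": 0.138},
    {"offset": [-0.053, -0.004, 0.002], "spin": 0.138},
    {"offset": [-0.054, 0.003, 0.001], "spin": 0.138},
    {"offset": [-0.052, 0.01, 0.002], "spin": 0.138},
    {"offset": [-0.051, 0.017, 0.002], "spin": 0.138}
  ]
}}

```text
time_s: 2.15
ee_pos: [357.9, 45.6, 212.3]
ee_rot: [179.9, -0.0, 83.3]
force: [0.7, 0.3, 0.2]
gripper_width: 59.8
gripper_force: 0.0
```

Emit:
{"name": "arm_command", "arguments": {
  "motion": [
    {"offset": [-0.048, 0.025, 0.001], "spin": 0.138},
    {"offset": [-0.044, 0.03, 0.002], "spin": 0.138},
    {"offset": [-0.039, 0.036, 0.001], "spin": 0.138},
    {"offset": [-0.034, 0.041, 0.002], "spin": 0.139},
    {"offset": [-0.028, 0.046, 0.001], "spin": 0.138}
  ]
}}

```text
time_s: 2.78
ee_pos: [451.1, -205.4, 205.0]
ee_rot: [180.0, -0.0, 43.6]
force: [1.1, 0.5, 0.3]
gripper_width: 60.0
gripper_force: 0.0
```

Emit:
{"name": "arm_command", "arguments": {
  "motion": [
    {"offset": [-0.021, 0.049, 0.002], "spin": 0.139},
    {"offset": [-0.015, 0.051, 0.001], "spin": 0.138},
    {"offset": [-0.007, 0.053, 0.002], "spin": 0.139},
    {"offset": [0, 0, 0], "spin": 0},
    {"offset": [0, 0, 0], "spin": 0}
  ]
}}

```text
time_s: 3.4
ee_pos: [505.7, -353.1, 199.5]
ee_rot: [-179.9, 0.0, 20.1]
force: [0.5, 0.5, -0.8]
gripper_width: 59.9
gripper_force: 0.0
```

Run:
```python
from h import *
s=env.state(); p,d=env.grab_frame('wrist'); m=env.camera_model('wrist'); print(m,s['ee_pos'],s['ee_rot'])
H=np.array(m['hand_eye']); h=cv2.cvtColor(p,cv2.COLOR_BGR2HSV)
T=R.from_euler('xyz',s['ee_rot'],degrees=True).as_matrix()
v,u=np.mgrid[:384,:512]; dx,dy=u-m['cx'],v-m['cy']; r=np.hypot(dx,dy)+1e-9; th=np.clip(r/m['fx'],0,1.4); k=np.tan(th)/r*d
C=np.stack([k*dx,k*dy,d],-1); P=(C@H[:3,:3].T+H[:3,3])@T.T+s['ee_pos']
B=(h[...,0]>103)&(h[...,0]<127)&(h[...,1]>110)&(d>0)
w=P[B]; near=np.linalg.norm(w[:,:2]-[507,-354],axis=1)<40
w=w[near]
for lo,hi in [(85,105),(105,125),(125,140),(140,152)]:
    k_=(w[:,2]>lo)&(w[:,2]<hi)
    if k_.any(): print(lo,k_.sum(),w[k_].mean(0),w[k_].min(0),w[k_].max(0))
W=(h[...,1]<60)&(h[...,2]>80)&(abs(P[...,2]-75)<5)&(np.linalg.norm(P[...,:2]-[508,-353],axis=-1)<70)
print('stand',cv2.minAreaRect(P[W][:,:2].astype(np.float32)),W.sum())
cv2.imwrite('pics/w1.png',p)
```

```text
{'fx': 297.3186396354542, 'fy': 297.3186396354542, 'cx': 261.2528667022411, 'cy': 187.8316983453992, 'hand_eye': array([[ 9.77820718e-04, -9.68857286e-01, -2.47617858e-01,
         6.91640000e+01],
       [ 9.99999138e-01,  7.30447956e-04,  1.09087468e-03,
         6.24292475e-01],
       [-8.76029920e-04, -2.47618711e-01,  9.68857165e-01,
        -1.56256592e+02],
       [ 0.00000000e+00,  0.00000000e+00,  0.00000000e+00,
         1.00000000e+00]])} [ 505.734709   -353.07241983  199.47933416] [-1.79909857e+02  2.84888166e-02  2.01211559e+01]
85 110 [ 516.95753575 -351.97098846   95.30582826] [ 506.58443889 -364.84461657   85.08944538] [ 520.01392435 -343.53709332  104.87135568]
105 141 [ 517.01568395 -351.80665688  115.05286697] [ 506.43925934 -364.46971642  105.08242864] [ 520.28859561 -343.56622418  124.63124737]
125 42 [ 517.76613533 -351.90168349  127.91682708] [ 511.01091632 -362.29148192  125.12418789] [ 519.97416381 -344.10832268  131.40856511]
140 642 [ 508.33285248 -354.98997687  144.42447842] [ 497.20946462 -366.15144432  142.19991516] [ 518.47166042 -344.0573825   146.2921565 ]
stand ((508.4232482910156, -354.49725341796875), (80.25717163085938, 80.26292419433594), 76.56553649902344) 4661
```

View pics/w1.png

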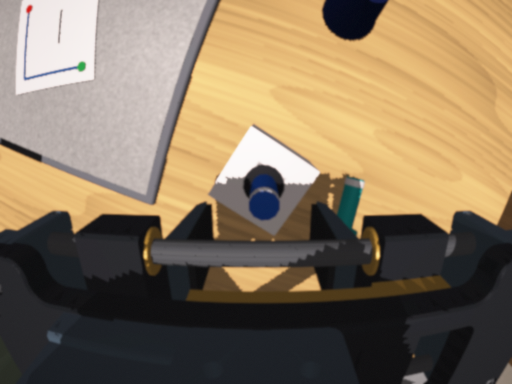

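```bash
cat >> h.py <<'E'
def wrist():
    s=env.state(); p,d=env.grab_frame('wrist'); m=env.camera_model('wrist'); H=np.array(m['hand_eye'])
    T=R.from_euler('xyz',s['ee_rot'],degrees=True).as_matrix()
    v,u=np.mgrid[:384,:512]; dx,dy=u-m['cx'],v-m['cy']; r=np.hypot(dx,dy)+1e-9; k=np.tan(np.clip(r/m['fx'],0,1.4))/r*d
    return p,d,(np.stack([k*dx,k*dy,d],-1)@H[:3,:3].T+H[:3,3])@T.T+s['ee_pos']
E
python3 - <<'E'
from h import *
p,d,P=wrist(); h=cv2.cvtColor(p,cv2.COLOR_BGR2HSV)
t=(h[...,0]>80)&(h[...,0]<100)&(h[...,1]>100)&(d>0)&(P[...,2]<170)
n,l,st,c=cv2.connectedComponentsWithStats(t.astype(np.uint8))
for i in range(1,n):
    if st[i,4]>40: print(st[i],P[l==i].mean(0),P[l==i].min(0),P[l==i].max(0))
for u,v in [(350,184),(350,195),(348,210),(352,178),(345,222)]: print(u,v,p[v,u],P[v,u],d[v,u])
q,_=env.grab_frame('top'); cv2.imwrite('pics/t2.png',cv2.resize(q[130:250,330:450],None,fx=5,fy=5))
E
```

```text
[337 185  25  49 619] [ 507.81704625 -465.15800191   24.78240641] [ 478.34470475 -486.16057821   12.36732111] [ 530.89713805 -453.37926388   35.6682472 ]
350 184 [ 98  99 101] [ 531.64330638 -456.72811407   21.58369774] 344.05658
350 195 [73 75 13] [ 519.75738248 -461.03270261   25.09300344] 343.7902
348 210 [76 78 16] [ 502.28107108 -465.60804118   27.61970249] 345.7997
352 178 [76 81 62] [ 539.03911041 -456.8169543    19.60415168] 344.261
345 222 [71 73 16] [ 487.33533905 -468.13665343   28.7913324 ] 348.35837
```

View pics/t2.png

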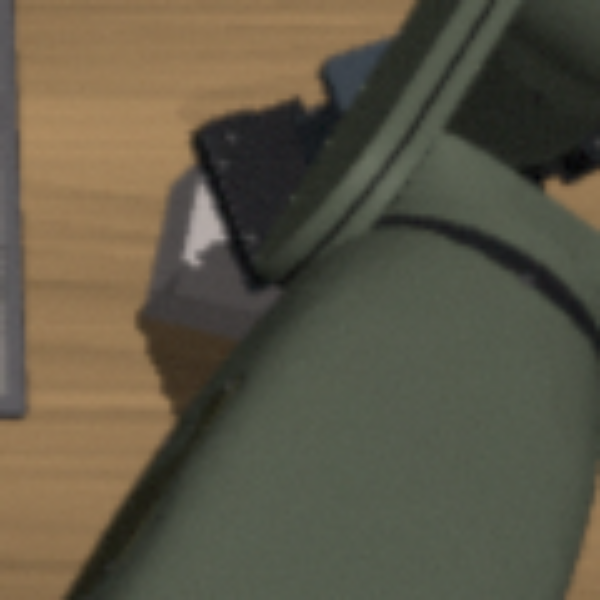

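The wrist view shows the blue stylus at (264,203), centred between the fingers. The turquoise one, now at (350,200), has fallen over by itself. It lies 115 mm away and is out of the way, so I'll descend and grip.

Emit:
{"name": "arm_command", "arguments": {
  "motion": [
    {"offset": [0.002, 0.002, 0.03], "spin": 0},
    {"offset": [0, 0, 0.03], "spin": 0},
    {"offset": [0, 0, 0.02], "spin": 0},
    {"offset": [0, 0, 0.014], "spin": 0},
    {"offset": [0, 0, 0], "spin": 0}
  ]
}}

```text
time_s: 4.18
ee_pos: [508.3, -353.9, 105.4]
ee_rot: [-179.9, 0.0, 20.1]
force: [0.0, 0.4, 0.6]
gripper_width: 60.1
gripper_force: 0.0
```

Emit:
{"name": "arm_command", "arguments": {
  "motion": [
    {"offset": [0, 0, 0], "spin": 0},
    {"offset": [0, 0, 0], "spin": 0},
    {"offset": [0, 0, 0], "spin": 0},
    {"offset": [0, 0, 0], "spin": 0},
    {"offset": [0, 0, 0], "spin": 0}
  ],
  "jaw": 0.015,
  "newtons": 30
}}

```text
time_s: 4.8
ee_pos: [508.8, -354.8, 106.2]
ee_rot: [180.0, -0.0, 20.1]
force: [0.0, -0.1, 2.0]
gripper_width: 23.4
gripper_force: 30.0
```

Emit:
{"name": "arm_command", "arguments": {
  "motion": [
    {"offset": [0, 0, -0.01], "spin": 0},
    {"offset": [0, 0, -0.02], "spin": 0},
    {"offset": [0, 0, -0.025], "spin": 0},
    {"offset": [0, 0, -0.02], "spin": 0},
    {"offset": [0, 0, 0], "spin": 0}
  ]
}}

```text
time_s: 5.42
ee_pos: [509.6, -355.4, 183.0]
ee_rot: [179.8, -0.1, 20.1]
force: [0.6, 0.6, -0.1]
gripper_width: 23.2
gripper_force: 30.0
```

Emit:
{"name": "arm_command", "arguments": {
  "motion": [
    {"offset": [0.01, -0.016, 0], "spin": 0},
    {"offset": [0.02, -0.033, 0], "spin": 0},
    {"offset": [0.024, -0.04, 0], "spin": 0},
    {"offset": [0.024, -0.04, 0], "spin": 0},
    {"offset": [0.024, -0.04, 0], "spin": 0}
  ]
}}

```text
time_s: 6.05
ee_pos: [545.7, -158.1, 179.6]
ee_rot: [-179.9, 0.1, 20.1]
force: [1.4, -0.5, -1.0]
gripper_width: 23.5
gripper_force: 30.0
```

Emit:
{"name": "arm_command", "arguments": {
  "motion": [
    {"offset": [0.02, -0.034, 0.0], "spin": 0},
    {"offset": [0.014, -0.022, 0.0], "spin": 0},
    {"offset": [0.006, -0.01, 0.01], "spin": 0},
    {"offset": [0, 0, 0.02], "spin": 0},
    {"offset": [0, 0, 0.015], "spin": 0}
  ]
}}

```text
time_s: 6.68
ee_pos: [560.2, -85.0, 133.9]
ee_rot: [-179.9, 0.1, 20.1]
force: [-1.2, 0.2, 0.4]
gripper_width: 23.5
gripper_force: 30.0
```

Emit:
{"name": "arm_command", "arguments": {
  "motion": [
    {"offset": [0, 0, 0], "spin": 0},
    {"offset": [0, 0, 0], "spin": 0}
  ]
}}

```text
time_s: 6.92
ee_pos: [561.5, -85.6, 136.1]
ee_rot: [180.0, -0.0, 20.1]
force: [0.1, 0.7, -0.8]
gripper_width: 23.5
gripper_force: 30.0
```

Run:
```python
from h import *
s=env.state(); print(s['ee_pos'],s['ee_rot'],s['gripper_force'],s['gripper_width'])
p,d=env.grab_frame('side'); np.save('sd.npy',d)
print(env.pinpoint('side','stylus'),env.pinpoint('side','pattern'))
w,wd,P=wrist(); np.save('wP.npy',P); cv2.imwrite('w2.png',w)
print(env.pinpoint('wrist','stylus'),env.pinpoint('wrist','pattern'))
a=cv2.resize(p[130:230,230:340],(550,500)); b=w[:,60:310]
cv2.imwrite('pics/s2.png',np.hstack([a,cv2.resize(b,(250,500))])); cv2.imwrite('s2.png',p)
```

```text
[561.5448799 -85.6423501 136.1176517] [ 1.79990263e+02 -2.52468534e-02  2.00619635e+01] 29.999872148036957 23.466771024243595
[{'location': [399.7, 329.2], 'score': 0.89}, {'location': [293.8, 192.1], 'score': 0.7}] [{'location': [256.8, 190.0], 'score': 0.65}]
[{'location': [260.8, 196.6], 'score': 0.62}] [{'location': [151.0, 186.8], 'score': 0.94}]
```

View pics/s2.png

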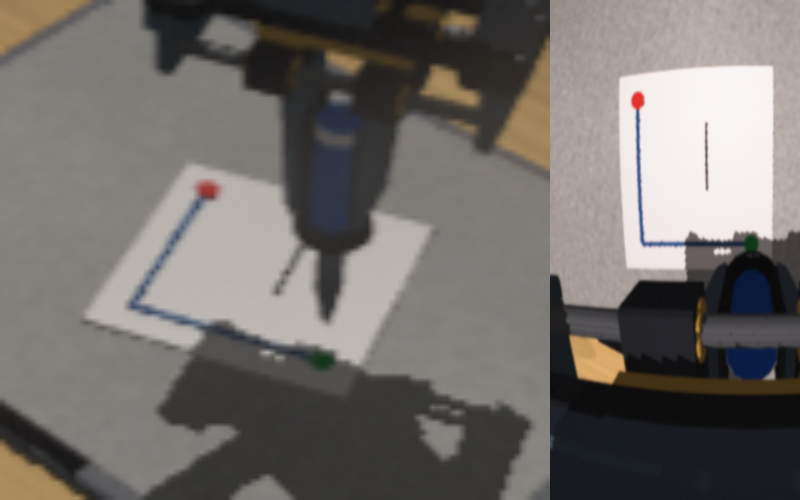

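Side view: the stylus is upright in the jaws, with its tip at about (295,194) px just above the green dot at (294,202). I'll now quantify the offset.

Run:
```python
from h import *
e=np.array([561.5,-85.6,45]); m=env.camera_model('side'); M=R.from_euler('xyz',m['rotation'],degrees=True).as_matrix()
def proj(q): c=M.T@(np.array(q)-m['eye']); return np.array([c[0]/c[2]*m['fx']+m['cx'],c[1]/c[2]*m['fy']+m['cy']])
print('tip exp',proj(e),'green exp',proj([561.3,-85.2,15]), 'dpx for 5mm tool x,y,z',proj(e+[4.7,1.72,0])-proj(e),proj(e+[1.72,-4.7,0])-proj(e),proj(e+[0,0,5])-proj(e))
p=cv2.imread('w2.png');P=np.load('wP.npy');h=cv2.cvtColor(p,cv2.COLOR_BGR2HSV);H,S=h[...,0],h[...,1]
w=cv2.imread('s2.png')
ok=(abs(P[...,2]-15)<5)&(P[...,0]>490)&(P[...,0]<680)&(P[...,1]<90)&(P[...,1]>-115)
g=P[ok&(H>40)&(H<85)&(S>80)];r=P[ok&((H<8)|(H>172))&(S>110)];b=P[ok&(H>100)&(H<130)&(S>75)]
print('wrist green',len(g),g.mean(0),'red',len(r),r.mean(0))
yaw=np.radians(20.06);c,s=np.cos(yaw),np.sin(yaw)
t=lambda q:(np.c_[c*(q[:,0]-561.54)+s*(q[:,1]+85.64),s*(q[:,0]-561.54)-c*(q[:,1]+85.64)])
q=t(b); print('tool g,r',t(g).mean(0),t(r).mean(0))
l1=q[(q[:,1]<-12)&(q[:,1]>-98)&(abs(q[:,0])<12)]; l2=q[(q[:,0]>12)&(q[:,0]<100)]
a=np.polyfit(l1[:,1],l1[:,0],1);bb=np.polyfit(l2[:,0],l2[:,1],1); print('leg1 x at y=0,-110',np.polyval(a,[0,-110]),len(l1),'leg2 y at x=0,110',np.polyval(bb,[0,110]),len(l2), 'z',b[:,2].mean())
```

```text
tip exp [294.75941449 193.28933546] green exp [293.94780052 201.78200746] dpx for 5mm tool x,y,z [ 0.65577219 -1.17698325] [1.83061271 0.51305595] [ 0.1098425  -1.45048708]
wrist green 124 [561.69734606 -86.03786319  15.32413842] red 125 [626.6392669   54.19640732  15.47840141]
tool g,r [0.01133183 0.42769672] [ 109.11439804 -109.02377495]
leg1 x at y=0,-110 [-0.61880116 -0.48650876] 219 leg2 y at x=0,110 [-109.16342225 -109.46430775] 203 z 15.01187016184779
```

Emit:
{"name": "arm_command", "arguments": {
  "motion": [
    {"offset": [0, 0, 0.009], "spin": 0},
    {"offset": [0, 0, 0.009], "spin": 0},
    {"offset": [0, 0, 0.006], "spin": 0},
    {"offset": [0, 0, 0.002], "spin": 0},
    {"offset": [0, 0, 0], "spin": 0}
  ]
}}

```text
time_s: 7.85
ee_pos: [561.3, -85.2, 109.8]
ee_rot: [-180.0, 0.0, 20.1]
force: [-1.3, 0.5, -0.2]
gripper_width: 23.2
gripper_force: 30.0
```

Run:
```python
from h import *
s=env.state(); print(s['ee_pos'],s['ee_rot'],s['force'])
p,d=env.grab_frame('side'); cv2.imwrite('pics/s3.png',cv2.resize(p[160:220,250:330],(800,600),interpolation=cv2.INTER_CUBIC))
```

```text
[561.32728503 -85.24653483 109.75435712] [-1.79989690e+02  9.88231946e-03  2.01024127e+01] [-1.32067456  0.52730443 -0.15500129]
```

View pics/s3.png

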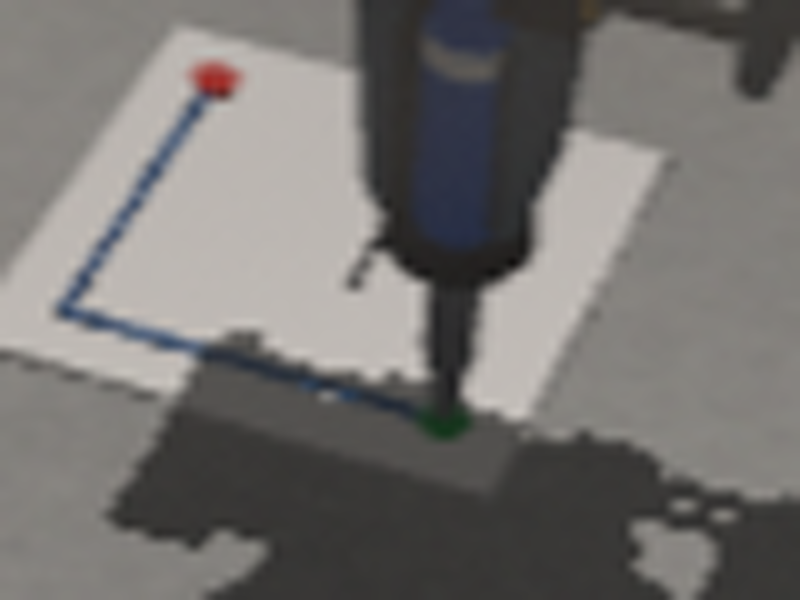

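Emit:
{"name": "arm_command", "arguments": {
  "motion": [
    {"offset": [-0.0005, 0.0005, 0.001], "spin": 0},
    {"offset": [0, 0, 0.001], "spin": 0},
    {"offset": [0, 0, 0], "spin": 0},
    {"offset": [0, -0.002, 0], "spin": 0},
    {"offset": [0, -0.003, 0], "spin": 0}
  ]
}}

```text
time_s: 8.52
ee_pos: [559.3, -81.1, 108.0]
ee_rot: [-180.0, -0.0, 20.1]
force: [0.6, -0.3, -0.9]
gripper_width: 23.2
gripper_force: 30.0
```

Emit:
{"name": "arm_command", "arguments": {
  "motion": [
    {"offset": [0, -0.004, 0], "spin": 0},
    {"offset": [0, -0.004, 0], "spin": 0},
    {"offset": [0, -0.004, 0], "spin": 0},
    {"offset": [0, -0.004, 0], "spin": 0},
    {"offset": [0, -0.004, 0], "spin": 0}
  ]
}}

```text
time_s: 9.15
ee_pos: [552.3, -62.1, 107.9]
ee_rot: [-180.0, -0.0, 20.1]
force: [0.4, 0.7, -0.5]
gripper_width: 23.1
gripper_force: 30.0
```

Emit:
{"name": "arm_command", "arguments": {
  "motion": [
    {"offset": [0, -0.004, 0], "spin": 0},
    {"offset": [0, -0.004, 0], "spin": 0},
    {"offset": [0, -0.004, 0], "spin": 0},
    {"offset": [0, -0.004, 0], "spin": 0},
    {"offset": [0, -0.004, 0], "spin": 0}
  ]
}}

```text
time_s: 9.78
ee_pos: [545.5, -43.4, 107.9]
ee_rot: [-180.0, -0.0, 20.1]
force: [-1.0, 0.4, -0.9]
gripper_width: 24.0
gripper_force: 30.0
```

Emit:
{"name": "arm_command", "arguments": {
  "motion": [
    {"offset": [0, -0.004, 0], "spin": 0},
    {"offset": [0, -0.004, 0], "spin": 0},
    {"offset": [0, -0.004, 0], "spin": 0},
    {"offset": [0, -0.004, 0], "spin": 0},
    {"offset": [0, -0.004, 0], "spin": 0}
  ]
}}

```text
time_s: 10.4
ee_pos: [538.6, -24.6, 107.9]
ee_rot: [-180.0, -0.0, 20.1]
force: [0.3, -0.4, -1.1]
gripper_width: 23.9
gripper_force: 30.0
```

Emit:
{"name": "arm_command", "arguments": {
  "motion": [
    {"offset": [0, -0.004, 0], "spin": 0},
    {"offset": [0, -0.004, 0], "spin": 0},
    {"offset": [0, -0.004, 0], "spin": 0},
    {"offset": [0, -0.004, 0], "spin": 0},
    {"offset": [0, -0.004, 0], "spin": 0}
  ]
}}

```text
time_s: 11.02
ee_pos: [531.7, -5.8, 107.9]
ee_rot: [-180.0, -0.0, 20.1]
force: [-0.2, -0.7, -0.7]
gripper_width: 23.1
gripper_force: 30.0
```

Emit:
{"name": "arm_command", "arguments": {
  "motion": [
    {"offset": [0, -0.004, 0], "spin": 0},
    {"offset": [0, -0.004, 0], "spin": 0},
    {"offset": [0, -0.004, 0], "spin": 0},
    {"offset": [0, -0.004, 0], "spin": 0},
    {"offset": [0, -0.004, 0], "spin": 0}
  ]
}}

```text
time_s: 11.65
ee_pos: [524.9, 13.0, 107.9]
ee_rot: [-180.0, -0.0, 20.1]
force: [0.0, -0.0, -0.8]
gripper_width: 23.6
gripper_force: 30.0
```

Emit:
{"name": "arm_command", "arguments": {
  "motion": [
    {"offset": [0, -0.003, 0], "spin": 0},
    {"offset": [0, -0.0015, 0], "spin": 0},
    {"offset": [0, 0, 0], "spin": 0}
  ]
}}

```text
time_s: 12.02
ee_pos: [523.4, 17.0, 108.0]
ee_rot: [-180.0, -0.0, 20.1]
force: [-0.7, 0.8, -0.7]
gripper_width: 23.4
gripper_force: 30.0
```

Run:
```python
from h import *
s=env.state(); print(s['ee_pos'],s['ee_rot'],s['force'])
p,d=env.grab_frame('side'); cv2.imwrite('pics/s4.png',cv2.resize(p[160:220,235:315],(800,600),interpolation=cv2.INTER_CUBIC))
```

```text
[523.40664627  16.97496611 107.962945  ] [-1.79999241e+02 -6.30073404e-03  2.01043693e+01] [-0.69710577  0.79759819 -0.69617975]
```

View pics/s4.png

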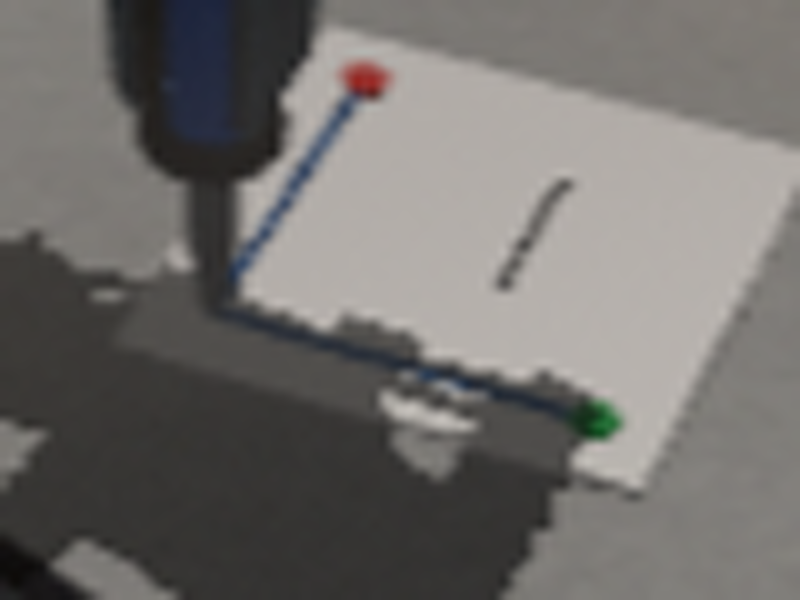

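Side view: the tip is on the corner of the L, at about (257,190) px in the full frame. Now the second leg.

Emit:
{"name": "arm_command", "arguments": {
  "motion": [
    {"offset": [0.002, 0, 0], "spin": 0},
    {"offset": [0.004, 0, 0], "spin": 0},
    {"offset": [0.004, 0, 0], "spin": 0},
    {"offset": [0.004, 0, 0], "spin": 0},
    {"offset": [0.004, 0, 0], "spin": 0}
  ]
}}

```text
time_s: 12.7
ee_pos: [540.6, 23.2, 107.9]
ee_rot: [-180.0, -0.0, 20.1]
force: [0.2, -0.3, -0.6]
gripper_width: 23.7
gripper_force: 30.0
```

Emit:
{"name": "arm_command", "arguments": {
  "motion": [
    {"offset": [0.004, 0, 0], "spin": 0},
    {"offset": [0.004, 0, 0], "spin": 0},
    {"offset": [0.004, 0, 0], "spin": 0},
    {"offset": [0.004, 0, 0], "spin": 0},
    {"offset": [0.004, 0, 0], "spin": 0}
  ]
}}

```text
time_s: 13.32
ee_pos: [559.3, 30.1, 107.9]
ee_rot: [-180.0, -0.0, 20.1]
force: [0.4, -0.1, -1.0]
gripper_width: 23.7
gripper_force: 30.0
```

Emit:
{"name": "arm_command", "arguments": {
  "motion": [
    {"offset": [0.004, 0, 0], "spin": 0},
    {"offset": [0.004, 0, 0], "spin": 0},
    {"offset": [0.004, 0, 0], "spin": 0},
    {"offset": [0.004, 0, 0], "spin": 0},
    {"offset": [0.004, 0, 0], "spin": 0}
  ]
}}

```text
time_s: 13.95
ee_pos: [578.1, 36.9, 107.9]
ee_rot: [-180.0, -0.0, 20.1]
force: [-0.9, 0.2, -1.8]
gripper_width: 23.5
gripper_force: 30.0
```

Emit:
{"name": "arm_command", "arguments": {
  "motion": [
    {"offset": [0.004, 0, 0], "spin": 0},
    {"offset": [0.004, 0, 0], "spin": 0},
    {"offset": [0.004, 0, 0], "spin": 0},
    {"offset": [0.004, 0, 0], "spin": 0},
    {"offset": [0.004, 0, 0], "spin": 0}
  ]
}}

```text
time_s: 14.58
ee_pos: [596.9, 43.8, 107.9]
ee_rot: [-180.0, 0.0, 20.1]
force: [1.2, -0.1, -0.7]
gripper_width: 23.3
gripper_force: 30.0
```

Emit:
{"name": "arm_command", "arguments": {
  "motion": [
    {"offset": [0.004, 0, 0], "spin": 0},
    {"offset": [0.004, 0, 0], "spin": 0},
    {"offset": [0.004, 0, 0], "spin": 0},
    {"offset": [0.004, 0, 0], "spin": 0},
    {"offset": [0.004, 0, 0], "spin": 0}
  ]
}}

```text
time_s: 15.2
ee_pos: [615.7, 50.7, 107.9]
ee_rot: [-180.0, -0.0, 20.1]
force: [-0.0, 0.8, -1.6]
gripper_width: 23.2
gripper_force: 30.0
```

Emit:
{"name": "arm_command", "arguments": {
  "motion": [
    {"offset": [0.004, 0, 0], "spin": 0},
    {"offset": [0.004, 0, 0], "spin": 0},
    {"offset": [0.003, 0, 0], "spin": 0},
    {"offset": [0.001, 0, 0], "spin": 0},
    {"offset": [0, 0, 0], "spin": 0}
  ]
}}

```text
time_s: 15.82
ee_pos: [626.7, 54.7, 107.9]
ee_rot: [-180.0, 0.0, 20.1]
force: [0.1, -0.6, -0.6]
gripper_width: 23.3
gripper_force: 30.0
```

Run:
```python
from h import *
s=env.state(); print(s['ee_pos'],s['ee_rot'],s['force'])
p,d=env.grab_frame('side'); cv2.imwrite('pics/s5.png',cv2.resize(p[145:205,235:315],(800,600),interpolation=cv2.INTER_CUBIC))
```

```text
[626.69922855  54.73962966 107.91920208] [-1.79995363e+02  1.92197903e-03  2.01013596e+01] [ 0.05557255 -0.60361252 -0.5538225 ]
```

View pics/s5.png

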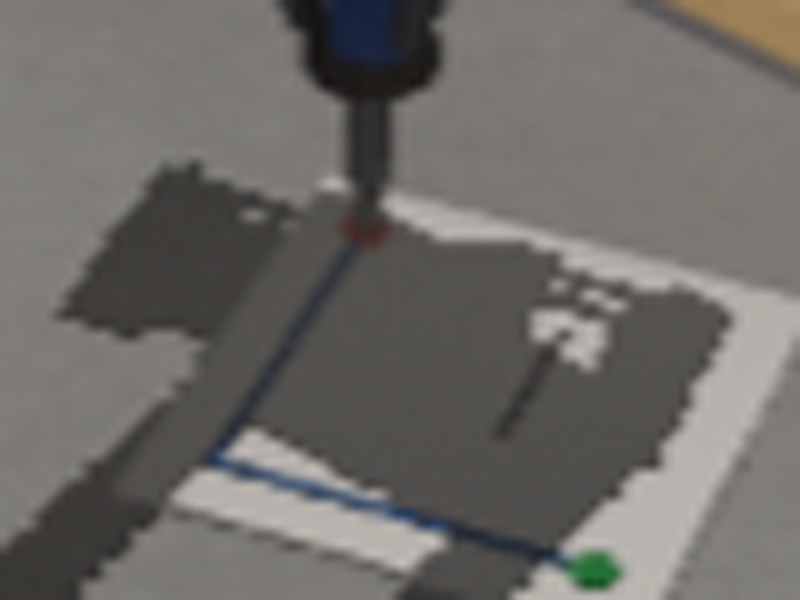

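Side view: the tip is over the red dot, about (272,167) px in the full frame, with the path done. Next: lift and return to the stand.

Emit:
{"name": "arm_command", "arguments": {
  "motion": [
    {"offset": [0, 0, -0.012], "spin": 0},
    {"offset": [0, 0, -0.025], "spin": 0},
    {"offset": [0, 0, -0.028], "spin": 0},
    {"offset": [0, 0, -0.012], "spin": 0},
    {"offset": [-0.0126, 0.0172, 0], "spin": 0}
  ]
}}

```text
time_s: 16.5
ee_pos: [621.2, 34.4, 185.9]
ee_rot: [180.0, -0.1, 20.2]
force: [0.3, -1.3, -1.3]
gripper_width: 23.6
gripper_force: 30.0
```

Emit:
{"name": "arm_command", "arguments": {
  "motion": [
    {"offset": [-0.0252, 0.0344, 0], "spin": 0},
    {"offset": [-0.0252, 0.0344, 0], "spin": 0},
    {"offset": [-0.0252, 0.0344, 0], "spin": 0},
    {"offset": [-0.0252, 0.0344, 0], "spin": 0},
    {"offset": [-0.0252, 0.0344, 0], "spin": 0}
  ]
}}

```text
time_s: 17.12
ee_pos: [559.4, -172.8, 183.5]
ee_rot: [-179.9, 0.1, 20.1]
force: [-0.4, -0.1, -0.4]
gripper_width: 24.0
gripper_force: 30.0
```

Emit:
{"name": "arm_command", "arguments": {
  "motion": [
    {"offset": [-0.0252, 0.0344, 0], "spin": 0},
    {"offset": [-0.0252, 0.0344, 0], "spin": 0},
    {"offset": [-0.0252, 0.0344, 0], "spin": 0},
    {"offset": [-0.0252, 0.0344, 0], "spin": 0},
    {"offset": [-0.0122, 0.017, 0], "spin": 0}
  ]
}}

```text
time_s: 17.75
ee_pos: [506.2, -356.7, 183.5]
ee_rot: [-179.9, 0.1, 19.9]
force: [0.8, -0.1, -1.1]
gripper_width: 23.6
gripper_force: 30.0
```

Emit:
{"name": "arm_command", "arguments": {
  "motion": [
    {"offset": [0, 0, 0], "spin": 0},
    {"offset": [0, 0, 0], "spin": 0},
    {"offset": [0, 0, 0], "spin": 0},
    {"offset": [0, 0, 0], "spin": 0}
  ]
}}

```text
time_s: 18.25
ee_pos: [509.0, -353.6, 185.0]
ee_rot: [-180.0, -0.0, 20.2]
force: [-1.6, 0.5, -0.5]
gripper_width: 23.4
gripper_force: 30.0
```

Run:
```python
from h import *
s=env.state(); print(s['ee_pos'],s['ee_rot'])
p,d,P=wrist(); h=cv2.cvtColor(p,cv2.COLOR_BGR2HSV)
W=(h[...,1]<60)&(h[...,2]>60)&(abs(P[...,2]-75)<4)&(np.linalg.norm(P[...,:2]-[508,-353],axis=-1)<70)
print('stand',cv2.minAreaRect(P[W][:,:2].astype(np.float32)),W.sum())
```

```text
[ 509.02082517 -353.5880347   185.01068555] [-1.79992945e+02 -9.73408914e-03  2.01877314e+01]
stand ((508.6633605957031, -354.4331359863281), (80.34683990478516, 80.08089447021484), 76.95974731445312) 4212
```

Emit:
{"name": "arm_command", "arguments": {
  "motion": [
    {"offset": [-0.0005, 0.0007, 0.008], "spin": 0},
    {"offset": [0, 0, 0.012], "spin": 0},
    {"offset": [0, 0, 0.012], "spin": 0},
    {"offset": [0, 0, 0.012], "spin": 0},
    {"offset": [0, 0, 0.012], "spin": 0}
  ]
}}

```text
time_s: 18.92
ee_pos: [508.2, -355.4, 127.8]
ee_rot: [-180.0, 0.0, 20.1]
force: [0.7, 0.5, -0.1]
gripper_width: 23.3
gripper_force: 30.0
```

Emit:
{"name": "arm_command", "arguments": {
  "motion": [
    {"offset": [0, 0, 0.01], "spin": 0},
    {"offset": [0, 0, 0.006], "spin": 0},
    {"offset": [0, 0, 0.003], "spin": 0},
    {"offset": [0, 0, 0], "spin": 0},
    {"offset": [0, 0, 0], "spin": 0}
  ]
}}

```text
time_s: 19.55
ee_pos: [508.6, -355.6, 110.3]
ee_rot: [180.0, -0.0, 20.1]
force: [-0.6, 0.5, -0.9]
gripper_width: 23.9
gripper_force: 30.0
```

Emit:
{"name": "arm_command", "arguments": {
  "motion": [
    {"offset": [0, 0, 0.0015], "spin": 0},
    {"offset": [0, 0, 0.0015], "spin": 0},
    {"offset": [0, 0, 0.001], "spin": 0},
    {"offset": [0, 0, 0], "spin": 0}
  ]
}}

```text
time_s: 20.05
ee_pos: [508.3, -355.4, 106.2]
ee_rot: [-180.0, -0.0, 20.1]
force: [-0.8, 0.5, 1.9]
gripper_width: 23.3
gripper_force: 30.0
```

Emit:
{"name": "arm_command", "arguments": {
  "motion": [
    {"offset": [0, 0, 0.0005], "spin": 0},
    {"offset": [0, 0, 0], "spin": 0}
  ]
}}

```text
time_s: 20.3
ee_pos: [508.3, -355.4, 106.2]
ee_rot: [180.0, -0.0, 20.1]
force: [-1.6, 1.2, 5.7]
gripper_width: 23.5
gripper_force: 30.0
```

Emit:
{"name": "arm_command", "arguments": {
  "motion": [
    {"offset": [0, 0, 0], "spin": 0},
    {"offset": [0, 0, 0], "spin": 0},
    {"offset": [0, 0, 0], "spin": 0},
    {"offset": [0, 0, 0], "spin": 0}
  ],
  "jaw": 0.05,
  "newtons": 10
}}

```text
time_s: 20.8
ee_pos: [508.3, -355.4, 105.2]
ee_rot: [-180.0, 0.0, 20.1]
force: [0.4, -0.4, -0.2]
gripper_width: 50.0
gripper_force: 0.0
```

Emit:
{"name": "arm_command", "arguments": {
  "motion": [
    {"offset": [0, 0, -0.01], "spin": 0},
    {"offset": [0, 0, -0.025], "spin": 0},
    {"offset": [0, 0, -0.04], "spin": 0},
    {"offset": [0, 0, -0.05], "spin": 0},
    {"offset": [0, 0, 0], "spin": 0}
  ]
}}

```text
time_s: 21.42
ee_pos: [510.4, -356.9, 236.1]
ee_rot: [179.5, -0.4, 20.1]
force: [0.5, 0.0, 0.3]
gripper_width: 49.4
gripper_force: 0.0
```

Emit:
{"name": "arm_command", "arguments": {
  "motion": [
    {"offset": [0, -0.05, 0], "spin": 0},
    {"offset": [0, -0.05, 0], "spin": 0},
    {"offset": [0, -0.05, 0], "spin": 0},
    {"offset": [0, -0.03, 0], "spin": 0},
    {"offset": [0, 0, 0], "spin": 0}
  ]
}}

```text
time_s: 22.05
ee_pos: [445.5, -184.8, 230.5]
ee_rot: [-180.0, 0.0, 20.2]
force: [-0.2, -0.2, 0.9]
gripper_width: 50.2
gripper_force: 0.0
```

Run:
```python
from h import *
print(env.state()['ee_pos'])
p,d=env.grab_frame('side'); w,wd,P=wrist(); t,_=env.grab_frame('top')
h=cv2.cvtColor(w,cv2.COLOR_BGR2HSV); B=(h[...,0]>103)&(h[...,0]<127)&(h[...,1]>110)&(wd>0)&(np.linalg.norm(P[...,:2]-[508,-354],axis=-1)<40)&(P[...,2]>138)
print('cap',B.sum(),P[B].mean(0) if B.any() else '')
a=cv2.resize(p[205:345,340:450],(440,560)); b=cv2.resize(t[140:250,330:410],(360,495)); b=cv2.copyMakeBorder(b,0,65,0,0,cv2.BORDER_CONSTANT)
cv2.imwrite('pics/end.png',np.hstack([a,b]))
```

```text
[ 445.48842687 -184.80880942  230.45107422]
cap 306 [ 507.64630375 -355.25045522  144.5002147 ]
```

View pics/end.png

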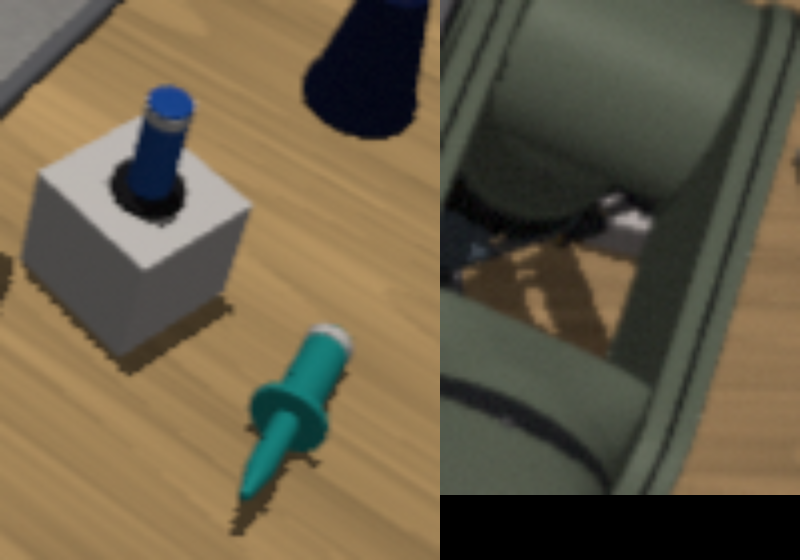

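The final view shows the blue stylus upright in the white block, flange flat on its top and cap at z = 144.5 mm, fully home. The turquoise one is lying still and the arm is clear, so I'm handing in.

```bash
python3 -c "
from workcell import env
print(env.job_done())"
```

```text
the job is handed in; nothing more can be done
None
```

I traced the seam from the green dot round the corner to the red dot, with the tip about 2 mm above the pattern. The stylus is back in the white stand, upright, fully home and released, and I handed the job in at about 22 s. I never went near the awl. The turquoise look-alike fell over during my first move and now lies on the table; I saw no sign that the arm touched it.

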